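# Set, lock and cover the injector's pressure regulator

### The arm

A 6-joint arm with a two-finger parallel gripper is mounted at the origin on the work surface. World frame = base frame: x ahead of the robot, y to its left, z up, the work surface at z = 0. Lengths are in mm, angles in rad, forces in N, time in s.
With the tool pointing down it reaches from about 325 to 750 mm from the base axis. Payload 7.6 kg.
Tool frame: the origin (TCP) lies at the very end of the fingers, on their centre line; the grasp point (between the pads) lies 19 mm behind it; z points along the fingers, y is the line along which they close (so a half turn about z gives the same grasp; the last joint's range is limited). The gripper opens to 85 mm and grips with 20 to 120 N. Pads are 22 mm wide; open, the fingers measure 114 mm over their backs; the gripper's body (76 mm by 85 mm) begins 54 mm behind the grasp point. The pads swing forward as they close: fully open they stand 13 mm farther back than shut.
Start: joints at [-1.398, 0.052, 1.401, -0, 1.689, -0.07], TCP at [126.245, -509.615, 231.323] pointing down, gripper open.
Joint ranges: [-2.9, 2.9], [-0.91, 2.17], [0.12, 2.37], [-1.06, 4.2], [0.26, 2.73], [-2.93, 2.93]. Speed limits (rad/s): [2.57, 2.57, 3.01, 3.14, 3.14, 3.14].

### API

Orientations are given as a rotation vector (axis times angle).
In Python, from station import * gives the robot as it stands.
- The arm moves only by the tool send_rows, never from a script. Its argument "steps" is a list of rows, each a list of 3 entries, a list of its own where there are three numbers: the finger opening in m, from 0 to 0.0854, then the shift along the world's x, y, z in m, then the turn, a rotation vector about the world's x, y, z in degrees. In form: [[jaw, [dx, dy, dz], [wx, wy, wz]], ...]. A call has exactly 5 rows; each row is the pose to reach, as a shift and turn from the pose commanded when the call began; what a row does not reach only later rows make up. A row lasts 1/10 s, in which the tool goes at most 50 mm and 8.59 degrees, less where a joint would pass 70% of its speed; a pose out of reach is approached as far as the arm can. A call with a gripper value outside its range is refused whole. The fingers move at their own pace and stop on an object; "grip_force" is the grip in N (left out, the last holds). Time passes only in rows, so rows that repeat a pose let the fingers close, or fill a call up. It gives the time, the measured TCP pose, the force, the opening and the grip force at its end, in the units of the state.
- sense(): the state, without advancing time (a new reading comes with each control period).
- snapshot(name): name is "side" or "top"; returns (picture, depth): 384x512x3 uint8, blue, green, red; 384x512 float32, mm along the optical axis (not along the pixel's ray), 0 where there is no reading.
- get_calibration(name): a dict with "fovy" (degrees; the focal length in pixels is half the picture's height over the tangent of half this angle, whatever the lens; pixels are square), "cx", "cy" (the principal point, pixels), "pose" (4x4, takes a point from camera to world coordinates). Camera axes: x right, y down, z forward; pixel columns grow to the right and rows downward; lengths in mm; the calibration is good to about 2 mm. A picture is of the moment at which its call begins. get_calibration takes no time and is no camera call.
- sign_off(): hands the job in; it is judged then, once.
The state is a dict: "time_s": time; "q": joint angles; "joint_vel": joint speeds; "tau": joint torques, N m; "tcp_pos": TCP position; "eef_rot": TCP orientation; "contact_force": force on the tool from outside, world axes, zero at the start; "wrist_torque": the same for the moment, N m; "width": finger opening in mm; "finger_force": force on a finger pad.
Only numpy, scipy, OpenCV 4.12 (cv2) and the standard library are available. Lean on these libraries where they do the work, as an engineer would, in place of code of your own. Each camera call takes 0.05 s, during which the arm holds its last target. There are 200 camera calls.

### The job

On the black pressure controller, turn the grey regulator knob until its white pointer lines up with the yellow mark, then slide the red lock fully home over the knob's skirt. Then fit the white cover straight over the knob, open end towards the red tab, push it down until it snaps past both catches, and finish while still pressing it down firmly onto its gasket with the fingers: do not let go at the end. Leave everything else on the bench where it stands.

Things in the scene. Friction and masses are not known exactly. Their poses are not given: they have to be found in the camera images.
- seat (a point): Point on the knob's axis on the pressure controller, a fixed black box 200 x 250 x 60 mm high with a touch screen beside the regulator bay. It lies 5 mm above the box's flat top (the deck), level with the top of the free gasket. Axes: z up, x from the red lock towards the knob, y sideways to the catches. Heights below are above the deck
- nose_a (a point): Spring-loaded steel catch nose at +y of the knob: a round bar of 4 mm radius, 24 mm long along x; the point is its centre, 19.5 mm above the deck, 43 mm from the knob's axis. It gives way outwards. Behind it a fixed aluminium housing, 28 mm high, from 47 to 57 mm from the axis, 36 mm long
- nose_b (a point): The same catch nose at -y of the knob, facing the other
- knob_grip (a point): Grey regulator knob: a bar 34 x 10 mm (long along this frame's x) from 6 to 34 mm above the deck, on a round black skirt 50 mm across and 6 mm high. The point is on the axis, 24 mm above the deck. Axes turn with the knob: x towards the pointer. The knob turns about vertical with about 0.03 N m friction and stays where it is left
- knob (a joint): Knob angle in rad, growing anticlockwise seen from above, limits -1.2 to 1.2; 0 when the pointer points along +x of seat
- pointer (a point): Outer end of the white pointer line on the knob's skirt, 22.5 mm from the axis
- mark (a point): Yellow mark, 7 x 5 mm, on the aluminium ring round the knob, 28.5 mm from the axis. It does not move; where it stands differs each time. Its axes: x points outwards from the knob's axis. It always lies anticlockwise of the starting pointer, by 0.5 to 1.45 rad
- lock_tab (a point): Red lock's upright tab, 14 mm along x, 12 mm across y, 9 to 35 mm above the deck; the point is at 24 mm. It stands on a flat red fork (7 to 11 mm above the deck, 56 mm wide) that slides along +x of seat with about 2 N friction, its prongs passing over the knob's skirt. Axes as seat
- lock (a joint): Lock's slide in m: about 0 to 0.004 at the start (tab 74 mm from the knob's axis at 0), 0.024 fully home against its stop (tab 50 mm from the axis)
- cover_grip (a point): Centre of the blue grip rib (50 mm along x, 12 mm thick in y, 26 mm high) on top of the white snap cover. The cover is loose, about 110 g, upright on the bench at the start: a hood 66 (x) x 72 (y) x 40 mm high under the rib, walls 3 mm, closed at +x (that wall ends 5 mm above the rim), open at -x and below. Fitted, its axes lie along those of seat and this point is right above it
- cover_rim (a point): Centre of the cover's lower rim, 53 mm below the rib's centre. A smooth bead of 5 mm radius along each side wall, 8 mm above the rim, must pass below the catch noses. With this point about 12 mm above seat the beads meet the noses; the push rises to about 9 to 13 N, drops suddenly at about 6 mm (catches pull it in), and the rim meets the gasket at 0
- gasket (a joint): How far the teal gasket (a strip under each side wall of the cover) is pressed down, in m: 0 free, 0.004 fully down. It is springy, about 4 N per mm (10 N presses it 2.5 mm)
- tube: White-capped sample tube, 29 mm across, 105 mm high; origin at its underside. Bystander: leave it alone
- dish: Glass dish, 86 mm across, 16 mm high; origin at its underside. Bystander: leave it alone
- slide_box: Green slide box, 84 x 36 x 30 mm; origin at its underside. Bystander: leave it alone
- tip_rack: Blue divided rack, 120 x 85 x 50 mm; origin at its underside. Bystander: leave it alone
- driver: Screwdriver, 160 mm long, lying along its x. Bystander: leave it alone
- weight: Brass weight, 28 mm across, 32 mm high; origin at its underside. Bystander: leave it alone
- jar: Amber jar, 60 mm across, 75 mm high; origin at its underside. Bystander: leave it alone
Not all that is in view belongs to the job. Several things look just like the part that bears cover_grip: the one meant starts nearest to the robot's base.

How it is judged:
By the outcome, as a careful person would: the job done as asked, in the order asked, and still so for the second after the job is handed in, while the arm keeps its last pose, push and grip.
It also fails if it takes over 64 s, if anything falls off the work surface, if the arm or the gripper's body presses on something with over 40 N, if the wrist force passes 120 N, or if a joint passes its speed limit or range.

## Working session

There is one attempt and no reset: what is moved stays moved. The work goes in short steps, Python scripts to look and compute and a tool call to move; the robot and the scene stay as the last step left them, time stands still between calls to the robot, and variables do not carry over. Pictures are saved under pics/ and viewed, at most 10 in all, crops included, and the job is handed in when it is done.

Besides the shell and the picture viewer there is one more tool, called after ">>>" as name(argument=value, ...) on one line, values as JSON. send_rows: Moves the arm, as the interface text tells. Its arguments: {"type":"object","properties":{"steps":{"type":"array"},"grip_force":{"type":"number"}},"required":["steps"]}

```bash
mkdir -p pics
cat > h.py <<'E'
from station import *
import numpy as np, cv2
def grab(n,tag):
    im,d=snapshot(n); cv2.imwrite(f'pics/{tag}.png',im); np.savez(f'pics/{tag}.npz',im=im,d=d); return im,d
def w(n,d,u,v,z=None):
    c=get_calibration(n); P=np.array(c['pose']); f=192/np.tan(np.radians(c['fovy'])/2)
    r=np.array([(u-c['cx'])/f,(v-c['cy'])/f,1.])
    if z is None: 
        k=d[int(round(v)),int(round(u))]
    else: k=(z-P[2,3])/(P[:3,:3]@r)[2]
    return P[:3,:3]@(r*k)+P[:3,3]
def crop(tag,u0,v0,u1,v1,s):
    im=np.load(f'pics/{tag}.npz')['im'][v0:v1,u0:u1]
    cv2.imwrite(f'pics/{tag}_{u0}_{v0}.png',cv2.resize(im,None,fx=s,fy=s,interpolation=cv2.INTER_CUBIC))
E
python3 - <<'E'
from h import *
a,_=grab('top','t0'); b,_=grab('side','s0')
print(sense()); print(get_calibration('top')); print(get_calibration('side'))
E
```

```text
{'time_s': 0.1, 'q': array([-1.39831998e+00,  5.27875422e-02,  1.40158398e+00,  2.75088879e-05,
        1.68859379e+00, -7.03001962e-02]), 'joint_vel': array([ 0.00084704, -0.0013257 , -0.00239134,  0.00082362,  0.00231381,
        0.00079573]), 'tau': array([ 4.84094799e-04, -3.82579458e+01, -3.60987031e+01, -9.95199980e-05,
        4.68634214e-03, -5.80240624e-06]), 'tcp_pos': array([ 126.19539703, -509.34675192,  230.56923851]), 'eef_rot': array([-3.11711243e+00, -3.80255491e-01,  6.72179978e-05]), 'contact_force': array([-0.16205284, -0.8770781 , -0.2134929 ]), 'wrist_torque': array([ 0.01991132, -0.04208037, -0.0099727 ]), 'finger_force': 0.0, 'width': 85.33429371937673}
{'fovy': 55.71912818280687, 'cx': 256.82573002470247, 'cy': 187.00732072938513, 'pose': array([[-2.47428243e-02, -9.93166198e-01,  1.14055668e-01,
         4.95967751e+02],
       [-9.99557584e-01,  2.64616006e-02,  1.35801199e-02,
        -1.51642540e+01],
       [-1.65054116e-02, -1.13669197e-01, -9.93381540e-01,
         1.14598627e+03],
       [ 0.00000000e+00,  0.00000000e+00,  0.00000000e+00,
         1.00000000e+00]])}
{'fovy': 51.59318649827708, 'cx': 250.889840436709, 'cy': 195.60574680001812, 'pose': array([[ 9.97331807e-01, -6.14114149e-02,  3.94703007e-02,
         5.39726337e+02],
       [-7.05017082e-02, -6.69967559e-01,  7.39035168e-01,
        -8.17380127e+02],
       [-1.89413743e-02, -7.39846003e-01, -6.72509566e-01,
         8.18987284e+02],
       [ 0.00000000e+00,  0.00000000e+00,  0.00000000e+00,
         1.00000000e+00]])}
```

View pics/t0.png

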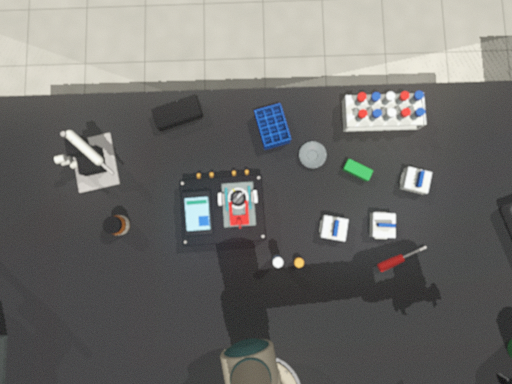

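View pics/s0.png

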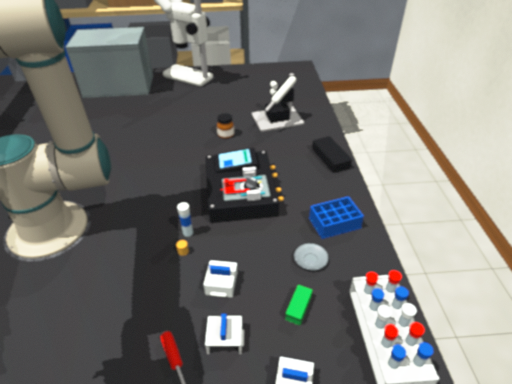

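Top picture: the controller is at (220,212), with its knob at about (238,200) and the red lock at (239,215). Three covers look alike: (335,228), (383,225) and (416,180). I'll compare their base distances and check in a crop.

Run:
```python
from h import *
D=np.load('pics/t0.npz'); im,d=D['im'],D['d']
for u,v in [(335,228),(383,225),(416,180),(238,198),(222,225),(278,262),(299,263)]:
    p=w('top',d,u,v); print((u,v),p.round(0),np.hypot(p[0],p[1]).round(0))
A=cv2.resize(im[165:250,200:285],(680//2*1+60,400),interpolation=cv2.INTER_CUBIC)
A=cv2.resize(im[165:245,200:280],(400,400),interpolation=cv2.INTER_CUBIC)
B=cv2.resize(im[205:255,310:360],(400,400),interpolation=cv2.INTER_CUBIC)
cv2.imwrite('pics/c0.png',np.hstack([A,B]))
```

```text
(335, 228) [ 492. -228.   66.] 542.0
(383, 225) [ 498. -367.   70.] 618.0
(416, 180) [ 631. -482.   48.] 794.0
(238, 198) [586.  55.  94.] 589.0
(222, 225) [510. 106.  60.] 520.0
(278, 262) [402. -55. 106.] 405.0
(299, 263) [ 390. -121.   29.] 409.0
```

View pics/c0.png

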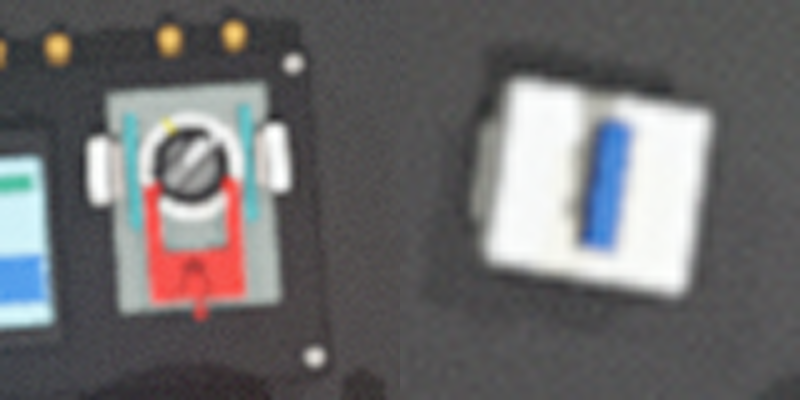

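The one meant is the cover at (335,228), 542 mm from the base and nearest of the three (618 and 794 for the others). The crop shows its blue rib running roughly along world x. The yellow mark is at crop (168,124). Next I need to find the cover's open end and the pointer.

Run:
```python
from h import *
im=np.load('pics/s0.npz')['im']
A=cv2.resize(im[150:210,205:285],(533,400),interpolation=cv2.INTER_CUBIC)
B=cv2.resize(im[250:310,200:240],(267,400),interpolation=cv2.INTER_CUBIC)
cv2.imwrite('pics/c1.png',np.hstack([A,B]))
t=lambda x,y,z:w('top',None,200+x/5,165+y/5,z).round(1)
print('noses housing', t(100,170,88),t(276,157,88))
print('knob top',t(190,165,94),'mark',t(168,124,62),'ptr',t(213,147,66), 'ring', t(190,165,62))
r=lambda x,y,z:w('top',None,310+x/8,205+y/8,z).round(1)
print('rib ends',r(612,122,66),r(598,248,66))
print('corners',[r(*c,40) for c in [(510,80),(712,112),(688,298),(487,265)]])
```

```text
noses housing [585.  107.9  88. ] [589.9   4.7  88. ]
knob top [586.   54.7  94. ] mark [613.8  69.6  62. ] ptr [598.9  42.6  66. ] ring [588.8  56.9  62. ]
rib ends [ 511.3 -379.7   66. ] [ 465.5 -371.6   66. ]
corners [array([ 528.4, -351.2,   40. ]), array([ 514.5, -426.2,   40. ]), array([ 445.4, -412.5,   40. ]), array([ 459.5, -338.4,   40. ])]
```

View pics/c1.png

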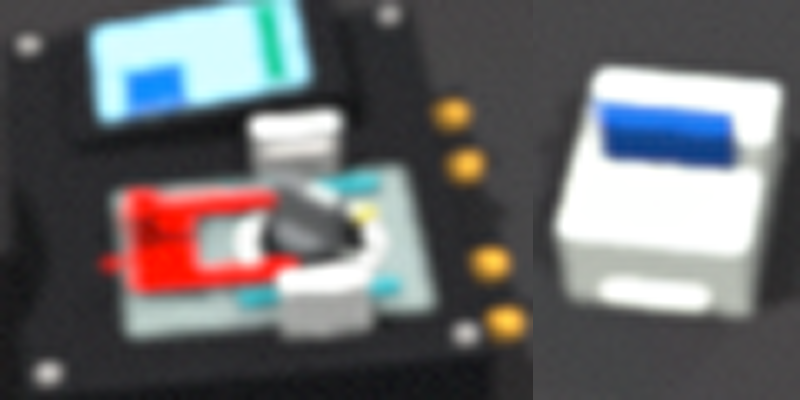

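Run:
```python
from h import *
S=np.load('pics/s0.npz'); im,d=S['im'],S['d']
for v in range(264,300,3):
    print(v,[(u,)+tuple(int(q) for q in w('side',d,u,v))+(int(im[v,u].mean()),) for u in range(229,241,1)])
B=cv2.resize(im[255:302,195:245],(800,752//4*3),interpolation=cv2.INTER_CUBIC)
cv2.imwrite('pics/c2.png',np.hstack([cv2.resize(im[255:303,198:246],(400,400),interpolation=cv2.INTER_CUBIC),cv2.resize(im[308:356,200:248],(400,400),interpolation=cv2.INTER_CUBIC)]))
r=lambda x,y,z:w('top',None,310+(x-400)/8,205+y/8,z).round(1)
print('rib ends',r(612,122,66),r(598,248,66))
print('corners',[r(*c,40) for c in [(510,80),(712,112),(688,298),(487,265)]])
```

```text
264 [(229, 514, -203, 37, 255), (230, 516, -205, 39, 255), (231, 519, -207, 41, 255), (232, 521, -204, 38, 255), (233, 524, -204, 37, 255), (234, 526, -206, 39, 255), (235, 528, -206, 39, 255), (236, 531, -174, -1, 231), (237, 533, -174, -2, 140), (238, 536, -174, -1, 81), (239, 538, -173, -3, 70), (240, 541, -174, -2, 72)]
267 [(229, 514, -233, 64, 203), (230, 516, -215, 40, 246), (231, 518, -213, 38, 254), (232, 521, -213, 37, 255), (233, 523, -215, 39, 255), (234, 526, -216, 41, 255), (235, 528, -209, 32, 251), (236, 530, -183, -2, 188), (237, 533, -183, -2, 111), (238, 535, -185, 0, 77), (239, 538, -184, -1, 71), (240, 540, -184, -2, 74)]
270 [(229, 514, -238, 59, 129), (230, 516, -225, 42, 200), (231, 518, -220, 35, 250), (232, 520, -223, 38, 255), (233, 523, -223, 38, 255), (234, 525, -222, 37, 253), (235, 528, -214, 25, 226), (236, 530, -202, 11, 153), (237, 532, -194, 0, 95), (238, 535, -192, -3, 64), (239, 537, -194, -1, 62), (240, 540, -194, -1, 66)]
273 [(229, 513, -239, 49, 90), (230, 515, -230, 37, 132), (231, 518, -232, 39, 170), (232, 520, -230, 36, 191), (233, 523, -2
[... 2247 characters left out ...]
64, -1, 89), (234, 522, -263, -3, 53), (235, 524, -265, 0, 44), (236, 527, -263, -3, 47), (237, 529, -265, -1, 49), (238, 531, -265, -1, 52), (239, 534, -266, 0, 57), (240, 536, -265, -2, 64)]
297 [(229, 509, -271, -1, 118), (230, 512, -272, 0, 122), (231, 514, -271, -2, 117), (232, 517, -271, -2, 100), (233, 519, -273, 0, 79), (234, 522, -274, 0, 69), (235, 524, -274, 0, 70), (236, 526, -274, 0, 72), (237, 529, -272, -3, 73), (238, 531, -274, 0, 72), (239, 533, -273, -1, 74), (240, 536, -273, -2, 73)]
rib ends [ 515. -233.   66.] [ 469.1 -225.6   66. ]
corners [array([ 532.2, -200.6,   40. ]), array([ 518.3, -276.1,   40. ]), array([ 449. , -263.4,   40. ]), array([ 463.1, -188.8,   40. ])]
```

View pics/c2.png

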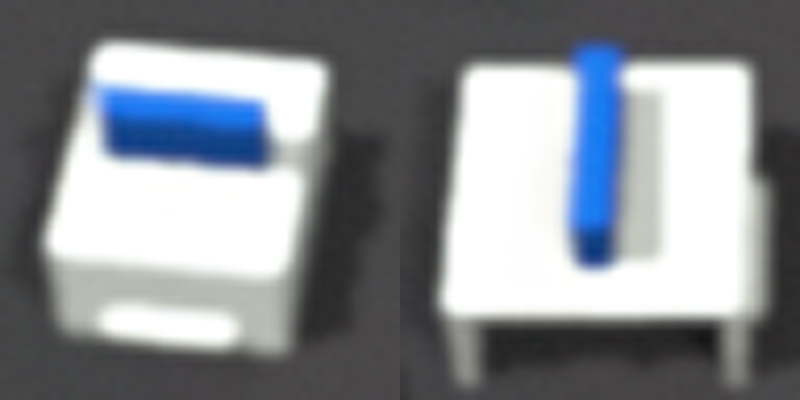

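The side crops show a pale strip on the cover's +x end, which suggests that end is closed. I'll confirm it when the cover is lifted. Next, an accurate measurement of the knob region.

```bash
cat >> h.py <<'E'
def cen(im,box,f):
    u0,v0,u1,v1=box; c=im[v0:v1,u0:u1].astype(float); wt=np.clip(f(c[...,0],c[...,1],c[...,2]),0,None)
    vv,uu=np.mgrid[v0:v1,u0:u1]; return (wt*uu).sum()/wt.sum(),(wt*vv).sum()/wt.sum(),wt.sum()
E
python3 - <<'E'
from h import *
T=np.load('pics/t0.npz'); S=np.load('pics/s0.npz'); im=T['im']; si=S['im']
yel=lambda b,g,r:np.minimum(g,r)-b-30
red=lambda b,g,r:r-np.maximum(g,b)-40
teal=lambda b,g,r:np.minimum(g,b)-r-25
wh=lambda b,g,r:np.minimum(np.minimum(g,b),r)-170
blu=lambda b,g,r:b-np.maximum(g,r)-40
for n,I,box,f,z in [('mark t',im,(228,186,240,193),yel,62),('mark s',si,(252,176,268,188),yel,62),
  ('tealL',im,(222,183,232,214),teal,65),('tealR',im,(244,182,256,212),teal,65),
  ('hL',im,(214,189,224,210),wh,88),('hR',im,(251,187,261,207),wh,88),
  ('rib t',im,(322,212,350,242),blu,66)]:
    u,v,s=cen(I,box,f); print(n,round(u,2),round(v,2),int(s),w('top' if I is im else 'side',None,u,v,z).round(1))
cv2.imwrite('pics/c3.png',cv2.resize(im[180:220,218:258],(600,600),interpolation=cv2.INTER_CUBIC))
E
```

```text
mark t 233.38 189.86 180 [613.7  70.3  62. ]
mark s 259.28 181.76 251 [613.   72.7  62. ]
tealL 226.01 198.29 2703 [588.6  92.5  65. ]
tealR 249.25 196.57 2283 [591.9  22.9  65. ]
hL 219.83 198.55 3279 [586.3 108.4  88. ]
hR 254.39 196.15 3537 [590.7   7.1  88. ]
rib t 335.42 227.78 1616 [ 493.  -228.8   66. ]
```

View pics/c3.png

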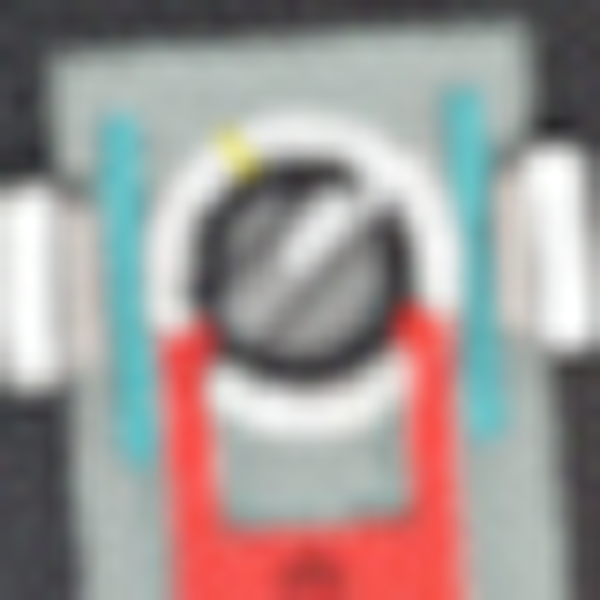

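The pointer lies at about -46.5° in world. The mark is at about +29°, and the seat at about (590,57.7) with yaw +2.6°. Moving above the knob.

>>> send_rows(steps=[[0.04,[0.031,0.038,0],[0,0,8]],[0.04,[0.062,0.076,0],[0,0,16]],[0.04,[0.093,0.114,0],[0,0,24]],[0.04,[0.124,0.152,0],[0,0,32]],[0.04,[0.155,0.189,0],[0,0,40]]], grip_force=40)

```text
time_s: 0.6
tcp_pos: [281.9, -318.8, 231.0]
eef_rot: [-2.796, -1.431, -0.0]
contact_force: [0.6, -0.6, 1.4]
width: 40.3
finger_force: 0.0
```

>>> send_rows(steps=[[0.04,[0.031,0.038,0],[0,0,8]],[0.04,[0.062,0.076,0],[0,0,16]],[0.04,[0.093,0.114,0],[0,0,24]],[0.04,[0.124,0.152,0],[0,0,32]],[0.04,[0.155,0.189,0],[0,0,40]]])

```text
time_s: 1.1
tcp_pos: [437.0, -129.6, 231.1]
eef_rot: [2.137, 2.302, -0.0]
contact_force: [0.0, -1.0, 0.3]
width: 39.7
finger_force: 0.0
```

>>> send_rows(steps=[[0.04,[0.031,0.038,0],[0,0,8]],[0.04,[0.062,0.076,-0.02],[0,0,16]],[0.04,[0.093,0.114,-0.05],[0,0,24]],[0.04,[0.124,0.152,-0.08],[0,0,32]],[0.04,[0.154,0.189,-0.11],[0,0,39.5]]])

```text
time_s: 1.6
tcp_pos: [578.0, 43.1, 132.7]
eef_rot: [-1.234, -2.889, 0.0]
contact_force: [0.8, -0.8, 0.2]
width: 40.2
finger_force: 0.0
```

>>> send_rows(steps=[[0.04,[0,0,0],[0,0,0]],[0.04,[0,0,-0.015],[0,0,0]],[0.04,[0,0,-0.03],[0,0,0]],[0.04,[0,0,-0.048],[0,0,0]],[0.04,[0,0,-0.048],[0,0,0]]])

```text
time_s: 2.1
tcp_pos: [580.1, 40.6, 91.9]
eef_rot: [1.242, 2.875, 0.009]
contact_force: [0.1, 1.7, 20.6]
width: 40.2
finger_force: 10.3
```

>>> send_rows(steps=[[0.005,[0,0,0],[0,0,0]],[0.005,[0,0,0],[0,0,0]],[0.005,[0,0,0],[0,0,0]],[0.005,[0,0,0],[0,0,0]],[0.005,[0,0,0],[0,0,0]]])

```text
time_s: 2.6
tcp_pos: [581.6, 42.0, 93.2]
eef_rot: [1.239, 2.872, 0.015]
contact_force: [3.0, 6.6, 20.5]
width: 5.1
finger_force: 10.3
```

>>> send_rows(steps=[[0.005,[0,0,0.02],[0,0,0]],[0.005,[0,0,0.05],[0,0,0]],[0.04,[0,0,0.05],[0,0,0]],[0.04,[0,0,0.05],[0,0,0]],[0.04,[0,0,0.05],[0,0,0]]])

```text
time_s: 3.1
tcp_pos: [576.6, 40.7, 135.2]
eef_rot: [-1.244, -2.884, 0.001]
contact_force: [0.0, 0.3, -0.1]
width: 40.2
finger_force: 0.0
```

Run:
```python
from h import *
s=sense(); print(s['tcp_pos'],s['eef_rot'],s['contact_force'])
im,d=grab('top','t1')
cv2.imwrite('pics/c4.png',np.hstack([cv2.resize(im[165:235,200:270],(400,400),interpolation=cv2.INTER_CUBIC),cv2.resize(snapshot('side')[0][140:210,205:275],(400,400),interpolation=cv2.INTER_CUBIC)]))
```

```text
[576.59815715  40.72739592 135.19445777] [-1.24394879e+00 -2.88369003e+00  7.07003860e-04] [ 0.02465824  0.29706443 -0.13725034]
```

View pics/c4.png

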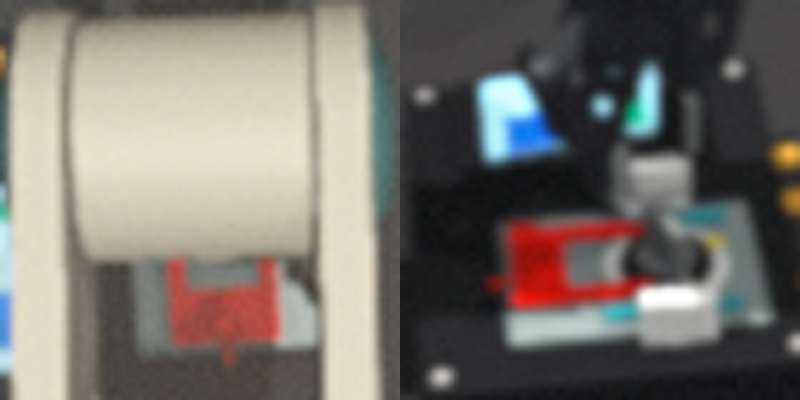

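>>> send_rows(steps=[[0.036,[0.0137,0.017,0],[0,0,0]],[0.036,[0.0137,0.017,0],[0,0,0]],[0.036,[0.0137,0.017,-0.02],[0,0,0]],[0.036,[0.0137,0.017,-0.035],[0,0,0]],[0.036,[0.0137,0.017,-0.035],[0,0,0]]])

```text
time_s: 3.7
tcp_pos: [589.0, 58.1, 97.5]
eef_rot: [-1.24, -2.88, 0.004]
contact_force: [-0.7, 0.4, -0.0]
width: 36.1
finger_force: 0.0
```

>>> send_rows(steps=[[0.036,[0.0005,-0.0005,-0.012],[0,0,0]],[0.036,[0.0005,-0.0005,-0.024],[0,0,0]],[0.036,[0.0005,-0.0005,-0.024],[0,0,0]],[0.005,[0.0005,-0.0005,-0.024],[0,0,0]],[0.005,[0.0005,-0.0005,-0.024],[0,0,0]]])

```text
time_s: 4.2
tcp_pos: [590.9, 55.9, 77.4]
eef_rot: [-1.243, -2.885, 0.007]
contact_force: [-12.3, -11.0, 9.9]
width: 8.9
finger_force: 43.5
```

>>> send_rows(steps=[[0.005,[0,0,0],[0,0,0]],[0.005,[0,0,0],[0,0,0]],[0.005,[0,0,0],[0,0,0]],[0.005,[0,0,0],[0,0,0]],[0.005,[0,0,0],[0,0,0]]])

```text
time_s: 4.7
tcp_pos: [590.8, 55.9, 77.5]
eef_rot: [-1.244, -2.884, 0.006]
contact_force: [-5.7, -9.3, 2.3]
width: 8.9
finger_force: 41.8
```

>>> send_rows(steps=[[0.005,[-0.001,-0.001,0],[0,0,0]],[0.005,[-0.001,-0.001,0],[0,0,8]],[0.005,[-0.001,-0.001,0],[0,0,16]],[0.005,[-0.001,-0.001,0],[0,0,24]],[0.005,[-0.001,-0.001,0],[0,0,32]]])

```text
time_s: 5.2
tcp_pos: [591.6, 57.7, 77.5]
eef_rot: [0.389, 3.114, 0.003]
contact_force: [6.1, 3.8, -6.3]
width: 9.0
finger_force: 41.1
```

>>> send_rows(steps=[[0.005,[0,0,0],[0,0,8]],[0.005,[0,0,0],[0,0,16]],[0.005,[0,0,0],[0,0,24]],[0.005,[0,0,0],[0,0,32]],[0.005,[0,0,0],[0,0,40]]])

```text
time_s: 5.7
tcp_pos: [591.3, 60.2, 77.6]
eef_rot: [-0.701, 3.058, 0.008]
contact_force: [3.1, 13.3, -4.3]
width: 8.9
finger_force: 41.3
```

>>> send_rows(steps=[[0.005,[0,0,0],[0,0,3.5]],[0.005,[0,0,0],[0,0,3.5]],[0.005,[0,0,0],[0,0,3.5]],[0.005,[0,0,0],[0,0,3.5]],[0.005,[0,0,0],[0,0,3.5]]])

```text
time_s: 6.2
tcp_pos: [591.2, 60.4, 77.6]
eef_rot: [-0.787, 3.038, 0.008]
contact_force: [4.2, 12.9, -4.3]
width: 8.8
finger_force: 41.3
```

>>> send_rows(steps=[[0.024,[0,0,0],[0,0,0]],[0.024,[0,0,0],[0,0,0]],[0.024,[0,0,0],[0,0,0]],[0.024,[0,0,0.025],[0,0,0]],[0.024,[0,0,0.06],[0,0,0]]])

```text
time_s: 6.7
tcp_pos: [589.3, 56.5, 135.7]
eef_rot: [0.782, -3.038, -0.001]
contact_force: [1.3, -0.3, -0.5]
width: 24.0
finger_force: 0.0
```

>>> send_rows(steps=[[0.04,[-0.03,0,0.01],[0,0,-6]],[0.04,[-0.07,0,0.01],[0,0,-13]],[0.04,[-0.11,0,0.01],[0,0,-20]],[0.04,[-0.15,0,0.01],[0,0,-26.4]],[0.04,[-0.15,0,0.01],[0,0,-26.4]]])

```text
time_s: 7.2
tcp_pos: [436.7, 56.8, 146.4]
eef_rot: [0.064, -3.139, 0.0]
contact_force: [-0.3, 0.5, -0.2]
width: 40.1
finger_force: 0.0
```

Run:
```python
from h import *
s=sense(); print(s['tcp_pos'],s['eef_rot'],s['contact_force'])
im,d=grab('top','t2'); si,_=grab('side','s2')
cv2.imwrite('pics/c5.png',np.hstack([cv2.resize(im[180:220,218:258],(400,400),interpolation=cv2.INTER_CUBIC),cv2.resize(si[155:205,220:270],(400,400),interpolation=cv2.INTER_CUBIC)]))
```

```text
[436.65489055  56.78174864 146.44276919] [ 6.41289526e-02 -3.13888897e+00  8.88420131e-05] [-0.26007814  0.48605082 -0.15774136]
```

View pics/c5.png

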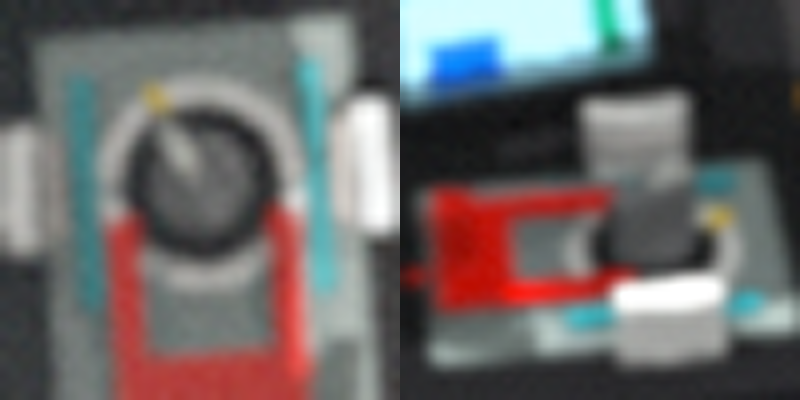

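The top crop shows the white pointer line (190,165)→(167,121) aimed at the yellow mark (155,98), so they look aligned. I'll check that with numbers.

Run:
```python
from h import *
im=np.load('pics/t2.npz')['im'].astype(np.float32)
c=get_calibration('top'); P=np.array(c['pose']); f=192/np.tan(np.radians(c['fovy'])/2)
def proj(x,y,z):
    q=P[:3,:3].T@(np.array([x,y,z])-P[:3,3]); return f*q[0]/q[2]+c['cx'],f*q[1]/q[2]+c['cy']
ax0=w('top',None,218+201.5/10-.5,180+181/10-.5,62); print('ring axis',ax0)
for ax in (ax0,ax0+[.5,0,0],ax0+[0,.5,0]):
  out=[]
  for z,rr,fn in ((66,(14,17,19,21),lambda p:p.min()),(62,(27,28.5,30),lambda p:min(p[1],p[2])-p[0])):
    for r in rr:
      a=np.arange(-5,65,1.); val=[]
      for t in np.radians(a):
        u,v=proj(ax[0]+r*np.cos(t),ax[1]+r*np.sin(t),z)
        val.append(fn(cv2.getRectSubPix(im,(1,1),(float(u),float(v)))[0,0]))
      val=np.array(val); wt=np.clip(val-(val.max()+np.median(val))/2,0,None); wt[abs(a-a[val.argmax()])>15]=0
      out.append((r,round(float((wt*a).sum()/wt.sum()),1)))
  print(out)
```

```text
ring axis [590.01664938  57.896368    62.        ]
[(14, 33.0), (17, 33.1), (19, 32.9), (21, 34.3), (27, 27.7), (28.5, 27.6), (30, 27.8)]
[(14, 33.9), (17, 34.1), (19, 33.7), (21, 36.4), (27, 28.2), (28.5, 28.0), (30, 28.4)]
[(14, 31.0), (17, 31.6), (19, 31.5), (21, 34.6), (27, 26.8), (28.5, 26.7), (30, 27.0)]
```

Run:
```python
from h import *
from scipy.optimize import least_squares
c=get_calibration('top')
def rect(tag,z,x0,y0,h=40,s=0.25):
    im=np.load(f'pics/{tag}.npz')['im'].astype(np.float32)
    P=np.array(c['pose']); f=192/np.tan(np.radians(c['fovy'])/2)
    g=np.arange(-h,h,s); X,Y=np.meshgrid(x0+g,y0+g,indexing='ij')
    q=(np.stack([X,Y,0*X+z],-1)-P[:3,3])@P[:3,:3]
    return g,cv2.remap(im,(f*q[...,0]/q[...,2]+c['cx']).astype(np.float32),(f*q[...,1]/q[...,2]+c['cy']).astype(np.float32),cv2.INTER_CUBIC)
for tag in('t0','t2'):
    g,I=rect(tag,66,590,58); m=I.min(-1)
    # skirt edge (z=66, r=25): dark->bright, away from prongs, bar
    pts=[]
    for t in np.radians(np.arange(-75,76,3)):
        r=np.arange(20,30,.25); v=np.array([m[int((r_*np.cos(t)+40)/.25),int((r_*np.sin(t)+40)/.25)] for r_ in r])
        k=np.gradient(v).argmax(); 
        if 2<k<len(r)-3: pts.append([r[k]*np.cos(t),r[k]*np.sin(t)])
    pts=np.array(pts); s=least_squares(lambda p:np.hypot(pts[:,0]-p[0],pts[:,1]-p[1])-p[2],[0,0,25],loss='soft_l1',f_scale=.5).x
    print(tag,'skirt fit',s[0]+590,s[1]+58,s[2],len(pts))
    a=-46 if tag=='t0' else 29
    gx,gy=np.meshgrid(g,g,indexing='ij')
    for z in(66,94):
        g,I=rect(tag,z,s[0]+590,s[1]+58); m=I.min(-1); R=np.hypot(gx,gy); A=np.degrees(np.arctan2(gy,gx))
        M=(R<20)&(R>3)&(abs((A-a))<40); base=np.percentile(m[M],80); wt=np.where(M,np.clip(m-base,0,None),0)
        mu=np.array([(wt*gx).sum(),(wt*gy).sum()])/wt.sum(); C=np.cov(np.stack([gx.ravel(),gy.ravel()]),aweights=wt.ravel())
        e,V=np.linalg.eigh(C); print(' z',z,'centroid',mu.round(1),'its angle',np.degrees(np.arctan2(mu[1],mu[0])).round(1),'line dir',np.degrees(np.arctan2(V[1,1],V[0,1])).round(1),e.round(1))
    g,I=rect(tag,62,s[0]+590,s[1]+58); y=np.clip(np.minimum(I[...,1],I[...,2])-I[...,0]-25,0,None)*(np.hypot(gx,gy)<36)*(gx>10)
    print(' mark',np.degrees(np.arctan2((y*gy).sum(),(y*gx).sum())).round(1))
```

```text
t0 skirt fit 589.6779438351675 57.788301466514966 23.18119157674118 51
 z 66 centroid [ 8.4 -4.4] its angle -27.6 line dir 138.1 [1.2 8.3]
 z 94 centroid [ 5.7 -6. ] its angle -46.6 line dir 135.4 [1.2 8.1]
 mark 27.3
t2 skirt fit 589.0620025838589 58.46902536987228 23.805610196592486 51
 z 66 centroid [9.2 4.9] its angle 28.2 line dir -150.1 [1.5 5.4]
 z 94 centroid [6.7 3. ] its angle 24.0 line dir -149.9 [1.6 5.5]
 mark 25.7
```

The pointer is about 2–3° past the mark (29.5° against 26.8°). I'll regrip and trim by -2.5°.

>>> send_rows(steps=[[0.024,[0.04,0,0],[0,0,7]],[0.024,[0.08,0.001,0],[0,0,14]],[0.024,[0.12,0.002,-0.01],[0,0,21]],[0.024,[0.1515,0.002,-0.02],[0,0,26.7]],[0.024,[0.1515,0.002,-0.03],[0,0,26.7]]])

```text
time_s: 7.8
tcp_pos: [595.3, 58.4, 115.0]
eef_rot: [0.796, -3.039, -0.0]
contact_force: [0.5, -0.4, 0.0]
width: 24.1
finger_force: 0.0
```

>>> send_rows(steps=[[0.024,[0,0,-0.015],[0,0,0]],[0.024,[0,0,-0.04],[0,0,0]],[0.024,[0,0,-0.04],[0,0,0]],[0.005,[0,0,-0.04],[0,0,0]],[0.005,[0,0,-0.04],[0,0,0]]])

```text
time_s: 8.3
tcp_pos: [590.9, 60.0, 77.4]
eef_rot: [0.792, -3.038, -0.004]
contact_force: [-4.8, 4.7, -3.7]
width: 9.0
finger_force: 42.3
```

>>> send_rows(steps=[[0.005,[0,0,0],[0,0,0]],[0.005,[0,0,0],[0,0,-1]],[0.005,[0,0,0],[0,0,-2.5]],[0.005,[0,0,0],[0,0,-2.5]],[0.005,[0,0,0],[0,0,-2.5]]])

```text
time_s: 8.8
tcp_pos: [590.9, 59.9, 77.4]
eef_rot: [0.726, -3.055, -0.003]
contact_force: [-5.0, 3.8, -4.6]
width: 9.4
finger_force: 42.3
```

>>> send_rows(steps=[[0.024,[0,0,0],[0,0,0]],[0.024,[0,0,0],[0,0,0]],[0.024,[0,0,0.02],[0,0,0]],[0.024,[0,0,0.04],[0,0,0]],[0.024,[0,0,0.04],[0,0,0]]])

```text
time_s: 9.3
tcp_pos: [594.2, 58.8, 121.8]
eef_rot: [-0.723, 3.049, -0.003]
contact_force: [1.0, -0.3, -0.1]
width: 24.2
finger_force: 0.0
```

>>> send_rows(steps=[[0.034,[-0.03,-0.002,0],[0,0,-7]],[0.034,[-0.06,-0.004,0],[0,0,-14]],[0.034,[-0.074,-0.0045,0],[0,0,-21]],[0.034,[-0.074,-0.0045,0],[0,0,-24.1]],[0.034,[-0.074,-0.0045,0],[0,0,-24.1]]])

```text
time_s: 9.8
tcp_pos: [517.8, 54.3, 117.1]
eef_rot: [-0.071, 3.14, -0.0]
contact_force: [0.6, -0.2, 0.7]
width: 34.0
finger_force: 0.0
```

>>> send_rows(steps=[[0.034,[-0.0015,0.001,-0.02],[0,0,0]],[0.034,[-0.0015,0.001,-0.04],[0,0,0]],[0.034,[-0.0015,0.001,-0.04],[0,0,0]],[0.008,[-0.0015,0.001,-0.04],[0,0,0]],[0.008,[-0.0015,0.001,-0.04],[0,0,0]]])

```text
time_s: 10.3
tcp_pos: [517.2, 55.3, 78.3]
eef_rot: [-0.072, 3.139, -0.0]
contact_force: [1.1, 0.3, -2.5]
width: 10.7
finger_force: 40.4
```

>>> send_rows(steps=[[0.008,[0,0,0],[0,0,0]],[0.008,[0,0,0],[0,0,0]],[0.008,[0.003,0,0],[0,0,0]],[0.008,[0.007,0.0003,0],[0,0,0]],[0.008,[0.011,0.0005,0],[0,0,0]]])

```text
time_s: 10.8
tcp_pos: [528.2, 55.9, 78.2]
eef_rot: [-0.072, 3.139, -0.0]
contact_force: [-2.9, -0.9, 5.8]
width: 10.5
finger_force: 41.4
```

>>> send_rows(steps=[[0.008,[0.003,0.0001,0],[0,0,0]],[0.008,[0.006,0.0003,0],[0,0,0]],[0.008,[0.008,0.0004,0],[0,0,0]],[0.008,[0.01,0.0005,0],[0,0,0]],[0.008,[0.011,0.0005,0],[0,0,0]]])

```text
time_s: 11.3
tcp_pos: [538.5, 56.4, 78.2]
eef_rot: [0.072, -3.14, 0.0]
contact_force: [-8.9, -1.2, 9.3]
width: 10.6
finger_force: 41.9
```

>>> send_rows(steps=[[0.008,[0.001,0,0],[0,0,0]],[0.008,[0.002,0.0001,0],[0,0,0]],[0.008,[0.003,0.0002,0],[0,0,0]],[0.008,[0.003,0.0002,0],[0,0,0]],[0.008,[0.003,0.0002,0],[0,0,0]]])

```text
time_s: 11.8
tcp_pos: [538.8, 56.4, 78.1]
eef_rot: [0.072, -3.133, 0.001]
contact_force: [-21.6, -2.0, 18.2]
width: 10.3
finger_force: 43.0
```

The lock is against its stop: the force rose to 22 N with no further travel. Releasing and going to the cover.

>>> send_rows(steps=[[0.008,[-0.002,0,0],[0,0,0]],[0.034,[-0.002,0,0],[0,0,0]],[0.034,[-0.002,0,0],[0,0,0]],[0.034,[-0.002,0,0.03],[0,0,0]],[0.034,[-0.002,0,0.07],[0,0,0]]])

```text
time_s: 12.3
tcp_pos: [538.3, 56.7, 145.4]
eef_rot: [0.072, -3.135, -0.0]
contact_force: [0.6, -0.4, -0.3]
width: 34.0
finger_force: 0.0
```

Run:
```python
from h import *
T=np.load('pics/t0.npz'); im=T['im']
box=(322,212,350,242); u0,v0,u1,v1=box; c=im[v0:v1,u0:u1].astype(float); wt=np.clip(c[...,0]-np.maximum(c[...,1],c[...,2])-40,0,None)
vv,uu=np.mgrid[v0:v1,u0:u1]
q=np.array([w('top',None,a,b,66)[:2] for a,b in zip(uu.ravel(),vv.ravel())]).T; C=np.cov(q,aweights=wt.ravel()); e,V=np.linalg.eigh(C)
print((q*wt.ravel()).sum(1)/wt.sum(), np.degrees(np.arctan2(V[1,1],V[0,1])), np.sqrt(e*12))
print(sense()['tcp_pos'],sense()['eef_rot'])
```

```text
[ 493.01366699 -228.77677314] 168.4432944309866 [ 9.35125586 44.78100557]
[538.27153032  56.71137622 145.36344167] [ 7.15970160e-02 -3.13528776e+00 -3.38204855e-04]
```

>>> send_rows(steps=[[0.045,[-0.007,-0.042,0],[0,0,-3]],[0.045,[-0.014,-0.084,0],[0,0,-6]],[0.045,[-0.021,-0.126,0],[0,0,-9]],[0.045,[-0.028,-0.168,0],[0,0,-12]],[0.045,[-0.035,-0.21,0],[0,0,-13.4]]])

```text
time_s: 12.8
tcp_pos: [504.3, -154.9, 147.1]
eef_rot: [0.298, 3.127, 0.0]
contact_force: [1.0, -0.2, -0.1]
width: 44.8
finger_force: 0.0
```

>>> send_rows(steps=[[0.045,[-0.006,-0.038,0],[0,0,0]],[0.045,[-0.0123,-0.0762,-0.02],[0,0,0]],[0.045,[-0.0123,-0.0762,-0.04],[0,0,0]],[0.045,[-0.0123,-0.0762,-0.06],[0,0,0]],[0.045,[-0.0123,-0.0762,-0.06],[0,0,0]]])

```text
time_s: 13.3
tcp_pos: [490.6, -229.0, 83.8]
eef_rot: [-0.296, -3.122, -0.004]
contact_force: [0.0, 0.5, 0.1]
width: 45.1
finger_force: 0.0
```

>>> send_rows(steps=[[0.045,[0,0,-0.02],[0,0,0]],[0.045,[0,0,-0.04],[0,0,0]],[0.045,[0,0,-0.04],[0,0,0]],[0.03,[0,0,-0.04],[0,0,0]],[0.008,[0,0,-0.04],[0,0,0]]], grip_force=40)

```text
time_s: 13.8
tcp_pos: [493.2, -229.9, 49.0]
eef_rot: [0.295, 3.125, -0.002]
contact_force: [0.1, -0.1, 0.2]
width: 16.8
finger_force: 0.0
```

>>> send_rows(steps=[[0.008,[0,0,0],[0,0,0]],[0.008,[0,0,0],[0,0,0]],[0.008,[0,0,0],[0,0,0]],[0.008,[0,0,0],[0,0,0]],[0.008,[0,0,0],[0,0,0]]], grip_force=90)

```text
time_s: 14.3
tcp_pos: [493.3, -230.0, 49.2]
eef_rot: [0.295, 3.124, -0.002]
contact_force: [0.9, 1.3, 7.0]
width: 9.6
finger_force: 86.0
```

>>> send_rows(steps=[[0.008,[0,0,0.03],[0,0,0]],[0.008,[0,0,0.06],[0,0,-8]],[0.008,[0,0,0.09],[0,0,-16]],[0.008,[0,0,0.11],[0,0,-24]],[0.008,[0,0,0.11],[0,0,-32]]])

```text
time_s: 14.8
tcp_pos: [493.6, -230.3, 161.5]
eef_rot: [1.152, 2.915, -0.001]
contact_force: [-0.5, -0.1, -2.4]
width: 10.1
finger_force: 85.3
```

Run:
```python
from h import *
s=sense(); print(s['tcp_pos'],s['eef_rot'],s['contact_force'],s['width'])
si,_=grab('side','s3')
cv2.imwrite('pics/c6.png',cv2.resize(si[180:300,160:290],(650,600),interpolation=cv2.INTER_CUBIC))
```

```text
[ 493.59986397 -230.28212355  161.45793071] [ 1.15183865e+00  2.91547336e+00 -1.28429103e-03] [-0.50008283 -0.06359267 -2.39809871] 10.067770443257844
```

View pics/c6.png

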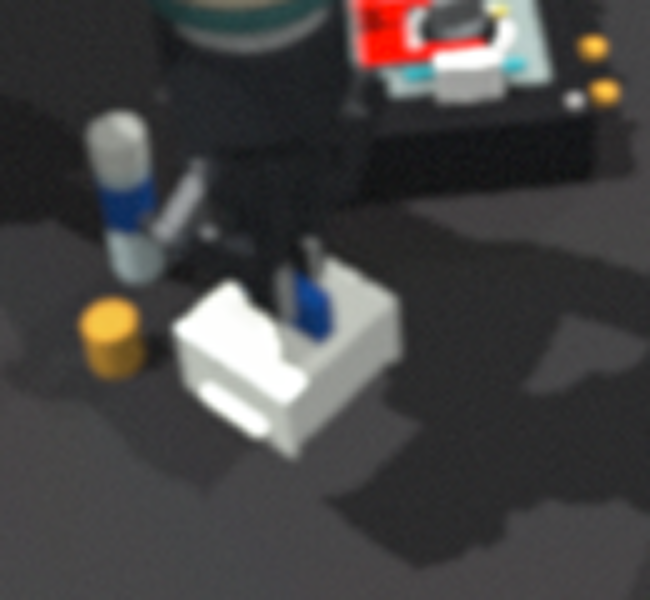

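The crop shows the end facing the camera, cover +x, as a closed wall stopping short of the rim (290–400, 300–440). So the cover needs no half turn. Carrying it to the knob.

>>> send_rows(steps=[[0.008,[0.013,0.037,0.01],[0,0,6.5]],[0.008,[0.026,0.078,0.01],[0,0,13]],[0.008,[0.04,0.119,0.01],[0,0,19.5]],[0.008,[0.054,0.16,0.01],[0,0,26]],[0.008,[0.068,0.2,0.01],[0,0,32.5]]])

```text
time_s: 15.35
tcp_pos: [560.2, -27.8, 166.8]
eef_rot: [-0.27, -3.129, -0.0]
contact_force: [0.4, -1.4, -1.4]
width: 9.9
finger_force: 85.5
```

>>> send_rows(steps=[[0.008,[0.01,0.03,0],[0,0,6.5]],[0.008,[0.02,0.06,0],[0,0,13.2]],[0.008,[0.027,0.08,0],[0,0,13.2]],[0.008,[0.0295,0.089,0],[0,0,13.2]],[0.008,[0.0295,0.089,0],[0,0,13.2]]])

```text
time_s: 15.85
tcp_pos: [589.5, 60.2, 166.6]
eef_rot: [0.084, -3.139, -0.0]
contact_force: [-0.6, 0.9, -1.0]
width: 10.2
finger_force: 85.4
```

Run:
```python
from h import *
s=sense(); print(s['tcp_pos'],s['eef_rot'],s['contact_force'],s['width'])
si,_=grab('side','s4'); t,_=grab('top','t4')
cv2.imwrite('pics/c7.png',np.hstack([cv2.resize(si[110:210,200:300],(400,400),interpolation=cv2.INTER_CUBIC),cv2.resize(t[150:250,190:290],(400,400),interpolation=cv2.INTER_CUBIC)]))
```

```text
[589.51451676  60.15218789 166.62835236] [ 8.37587414e-02 -3.13945682e+00 -5.56045662e-05] [-0.57513881  0.8854213  -1.03038173] 10.164750970086375
```

View pics/c7.png

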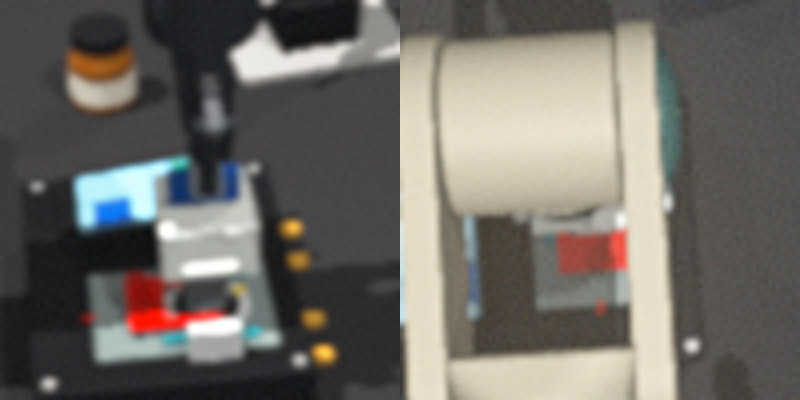

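The side crop shows the cover upright in the fingers above the catches, with its bead at (209,267) and the near housing top at (215,325). I'll measure the offset between these two in the same camera.

Run:
```python
from h import *
S=np.load('pics/s4.npz'); im,d=S['im'],S['d']
wh=lambda b,g,r:np.minimum(np.minimum(g,b),r)-200
u,v,s=cen(im,(242,173,264,181),wh); print('bead',u,v,s,w('side',None,u,v,125),w('side',d,u,v))
u,v,s=cen(im,(245,187,264,195),wh); print('hous',u,v,s,w('side',None,u,v,88),w('side',d,u,v))
# wall rows: extents of the -y face
for r in (169,171,173,179):
    g=im[r].min(-1).astype(int); print(r,[(k,g[k]) for k in list(range(236,244))+list(range(260,270))])
for r in (190,198): g=im[r].min(-1).astype(int); print(r,[(k,g[k]) for k in list(range(242,250))+list(range(256,266))])
```

```text
bead 252.06614349775785 176.23934977578475 1784.0 [589.24637484  23.79454041 125.        ] [588.97971782  19.26495713 128.73700413]
hous 253.43100692594567 191.44752264251466 1877.0 [590.841863     2.34264241  88.        ] [590.97118566   4.41654714  86.15059671]
169 [(236, np.int64(19)), (237, np.int64(16)), (238, np.int64(44)), (239, np.int64(112)), (240, np.int64(187)), (241, np.int64(228)), (242, np.int64(233)), (243, np.int64(225)), (260, np.int64(173)), (261, np.int64(168)), (262, np.int64(162)), (263, np.int64(148)), (264, np.int64(119)), (265, np.int64(69)), (266, np.int64(35)), (267, np.int64(26)), (268, np.int64(26)), (269, np.int64(28))]
171 [(236, np.int64(19)), (237, np.int64(18)), (238, np.int64(29)), (239, np.int64(76)), (240, np.int64(128)), (241, np.int64(156)), (242, np.int64(162)), (243, np.int64(165)), (260, np.int64(169)), (261, np.int64(169)), (262, np.int64(168)), (263, np.int64(155)), (264, np.int64(118)), (265, np.int64(71)), (266, np.int64(36)), (267, np.int64(28)), (268, np.int64(27)), (269, np.int64(24))]
173 [(236, np.int64(18)), (237, np.int64(20)), (238
[... 823 characters left out ...]
46, np.int64(83)), (247, np.int64(141)), (248, np.int64(171)), (249, np.int64(181)), (256, np.int64(253)), (257, np.int64(254)), (258, np.int64(253)), (259, np.int64(240)), (260, np.int64(193)), (261, np.int64(137)), (262, np.int64(109)), (263, np.int64(104)), (264, np.int64(104)), (265, np.int64(107))]
198 [(242, np.int64(127)), (243, np.int64(119)), (244, np.int64(110)), (245, np.int64(105)), (246, np.int64(114)), (247, np.int64(142)), (248, np.int64(160)), (249, np.int64(163)), (256, np.int64(152)), (257, np.int64(151)), (258, np.int64(150)), (259, np.int64(146)), (260, np.int64(115)), (261, np.int64(71)), (262, np.int64(41)), (263, np.int64(38)), (264, np.int64(43)), (265, np.int64(46))]
```

>>> send_rows(steps=[[0.008,[0.001,-0.0013,0],[0,0,-0.5]],[0.008,[0.001,-0.0013,-0.01],[0,0,-0.5]],[0.008,[0.001,-0.0013,-0.02],[0,0,-0.5]],[0.008,[0.001,-0.0013,-0.033],[0,0,-0.5]],[0.008,[0.001,-0.0013,-0.033],[0,0,-0.5]]], grip_force=110)

```text
time_s: 16.45
tcp_pos: [589.3, 57.9, 130.8]
eef_rot: [0.066, -3.136, -0.0]
contact_force: [-0.8, 0.4, -2.2]
width: 9.7
finger_force: 85.4
```

>>> send_rows(steps=[[0.008,[0.001,0.0007,0],[0,0,0.2]],[0.008,[0.001,0.0007,-0.002],[0,0,0.2]],[0.008,[0.001,0.0007,-0.004],[0,0,0.2]],[0.008,[0.001,0.0007,-0.006],[0,0,0.2]],[0.008,[0.001,0.0007,-0.006],[0,0,0.2]]])

```text
time_s: 16.95
tcp_pos: [591.6, 58.9, 127.9]
eef_rot: [0.072, -3.14, -0.0]
contact_force: [-0.3, 1.0, -2.4]
width: 9.8
finger_force: 85.4
```

>>> send_rows(steps=[[0.006,[-0.0005,0,-0.002],[0,0,0]],[0.006,[-0.0005,0,-0.003],[0,0,0]],[0.006,[-0.0005,0,-0.004],[0,0,0]],[0.006,[-0.0005,0,-0.005],[0,0,0]],[0.006,[-0.0005,0,-0.005],[0,0,0]]])

```text
time_s: 17.45
tcp_pos: [591.9, 58.8, 124.9]
eef_rot: [-0.072, 3.138, -0.0]
contact_force: [-1.7, -0.1, 6.3]
width: 9.2
finger_force: 110.2
```

>>> send_rows(steps=[[0.006,[0,0,-0.001],[0,0,0]],[0.006,[0,0,-0.002],[0,0,0]],[0.006,[0,0,-0.003],[0,0,0]],[0.006,[0,0,-0.004],[0,0,0]],[0.006,[0,0,-0.004],[0,0,0]]])

```text
time_s: 17.95
tcp_pos: [592.5, 58.9, 121.3]
eef_rot: [-0.071, 3.136, 0.0]
contact_force: [1.0, -0.1, 5.3]
width: 9.1
finger_force: 110.2
```

>>> send_rows(steps=[[0.006,[0,0,-0.001],[0,0,0]],[0.006,[0,0,-0.002],[0,0,0]],[0.006,[0,0,-0.003],[0,0,0]],[0.006,[0,0,-0.004],[0,0,0]],[0.006,[0,0,-0.004],[0,0,0]]])

```text
time_s: 18.45
tcp_pos: [590.9, 58.9, 114.7]
eef_rot: [0.072, -3.14, -0.0]
contact_force: [-0.4, -0.3, -1.9]
width: 9.2
finger_force: 109.0
```

It snapped in: the force dropped at z≈115. Now pressing onto the gasket.

>>> send_rows(steps=[[0.006,[0,0,-0.001],[0,0,0]],[0.006,[0,0,-0.002],[0,0,0]],[0.006,[0,0,-0.003],[0,0,0]],[0.006,[0,0,-0.003],[0,0,0]],[0.006,[0,0,-0.003],[0,0,0]]])

```text
time_s: 18.95
tcp_pos: [591.5, 58.9, 112.9]
eef_rot: [-0.072, 3.14, 0.0]
contact_force: [-1.2, -0.3, 4.9]
width: 9.3
finger_force: 109.6
```

>>> send_rows(steps=[[0.006,[0,0,-0.001],[0,0,0]],[0.006,[0,0,-0.002],[0,0,0]],[0.006,[0,0,-0.003],[0,0,0]],[0.006,[0,0,-0.003],[0,0,0]],[0.006,[0,0,-0.003],[0,0,0]]])

```text
time_s: 19.45
tcp_pos: [591.8, 58.9, 111.1]
eef_rot: [-0.072, 3.138, 0.0]
contact_force: [-4.5, 0.5, 10.9]
width: 9.1
finger_force: 110.7
```

>>> send_rows(steps=[[0.006,[0,0,-0.001],[0,0,0]],[0.006,[0,0,-0.0015],[0,0,0]],[0.006,[0,0,-0.0015],[0,0,0]],[0.006,[0,0,-0.0015],[0,0,0]],[0.006,[0,0,-0.0015],[0,0,0]]])

```text
time_s: 19.95
tcp_pos: [592.1, 58.9, 110.3]
eef_rot: [-0.072, 3.137, 0.0]
contact_force: [-4.1, 0.8, 13.7]
width: 9.2
finger_force: 111.2
```

>>> send_rows(steps=[[0.006,[0,0,0],[0,0,0]],[0.006,[0,0,0],[0,0,0]],[0.006,[0,0,0],[0,0,0]],[0.006,[0,0,0],[0,0,0]],[0.006,[0,0,0],[0,0,0]]])

```text
time_s: 20.45
tcp_pos: [592.1, 58.9, 110.3]
eef_rot: [-0.072, 3.137, 0.0]
contact_force: [-5.3, 0.8, 13.5]
width: 8.9
finger_force: 111.2
```

Run:
```python
from h import *
S,d=grab('side','s5')
blu=lambda b,g,r:b-np.maximum(g,r)-40
wh=lambda b,g,r:np.minimum(np.minimum(g,b),r)-200
for r in (176,180,183,186):
    g=S[r].min(-1).astype(int); print(r,list(map(int,g[236:270])))
# top face level of cover via depth
for v in range(160,186,3): print(v,[tuple(w('side',d,u,v).round(0).astype(int)) for u in (243,250,258)])
print(sense()['tcp_pos'],sense()['contact_force'])
```

```text
176 [30, 28, 47, 79, 115, 132, 133, 104, 70, 53, 52, 53, 55, 64, 72, 79, 93, 99, 103, 105, 106, 107, 111, 126, 156, 183, 188, 171, 135, 91, 51, 33, 28, 26]
180 [25, 24, 22, 37, 88, 151, 199, 221, 223, 218, 201, 180, 173, 173, 172, 172, 172, 174, 176, 177, 184, 191, 193, 195, 194, 195, 195, 190, 171, 137, 92, 51, 29, 24]
183 [9, 13, 6, 41, 118, 213, 253, 255, 255, 255, 254, 244, 216, 196, 196, 199, 202, 200, 200, 202, 200, 200, 200, 205, 211, 205, 191, 183, 175, 153, 112, 72, 42, 28]
186 [8, 5, 12, 21, 61, 115, 160, 181, 188, 186, 184, 180, 176, 172, 171, 169, 167, 165, 163, 162, 162, 163, 167, 170, 171, 168, 167, 162, 152, 134, 113, 87, 60, 35]
160 [(np.int64(570), np.int64(160), np.int64(80)), (np.int64(583), np.int64(-4), np.int64(202)), (np.int64(604), np.int64(-5), np.int64(201))]
163 [(np.int64(570), np.int64(146), np.int64(78)), (np.int64(583), np.int64(1), np.int64(189)), (np.int64(604), np.int64(5), np.int64(184))]
166 [(np.int64(569), np.int64(139), np.int64(72)), (np.int64(584), np.int64(15), np.int64(168)), (np.int64(616), np.int64(151), np.int64(60))]
169 [(np.int64(566),
[... 211 characters left out ...]
4(124)), (np.int64(608), np.int64(53), np.int64(115))]
175 [(np.int64(565), np.int64(56), np.int64(105)), (np.int64(585), np.int64(47), np.int64(111)), (np.int64(608), np.int64(54), np.int64(103))]
178 [(np.int64(565), np.int64(48), np.int64(100)), (np.int64(585), np.int64(46), np.int64(100)), (np.int64(607), np.int64(46), np.int64(99))]
181 [(np.int64(564), np.int64(36), np.int64(99)), (np.int64(584), np.int64(33), np.int64(101)), (np.int64(606), np.int64(34), np.int64(98))]
184 [(np.int64(563), np.int64(23), np.int64(100)), (np.int64(583), np.int64(24), np.int64(97)), (np.int64(605), np.int64(23), np.int64(97))]
[592.04305098  58.91916971 110.34939432] [-5.0392688  -0.40872634 14.83380974]
```

```bash
python3 -c "
from station import *
print(sign_off())"
```

```text
the job is handed in; nothing more can be done
None
```

I handed the job in at about 20.5 s: the knob is within about 1–2° of the mark by my measurements, the lock is home against its stop, and the cover has snapped past the catches and is held down on its gasket at about 14 N. On the first try the fingers came down on top of the knob with about 20 N before I corrected the position. I had no clear view of the pointer after the last 2.5° trim.

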